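# Unlatch the dust filter cover and push it off

## Task

Open the dust filter box for cleaning: press the snap tab's pad all the way in (down), then push the released cover off its seat and along onto the ledge beside it, until the pleated filter is completely uncovered. Use the fingertips only: do not lift the cover, leave it lying flat on the ledge, and leave the other things on the bench where they are.

Things in the scene. Friction and masses are not known exactly. Their poses are not given: they have to be found in the camera images.
- filter_box: White metal dust filter box fixed to the bench, 150 mm wide (its x), 286 mm long (its y, -170 to +116); flat top deck 85 mm above the bench. Origin on the bench under the deck's middle width; z up. The tab's pad is on its -x side. Cover's seat at y -125 to -15, bare ledge at y 0 to +107. The cover slides in the box's +y between guide rails 8 mm high, inner faces at x +-57. A hose stub sticks out at -y, below the deck.
- filter_mid (a point): Middle of the mouth of the filter well, at deck height, under the cover (box y = -71 mm): a square hole of 88 mm with a white pleated filter in it. Behind the seat, two back stops 7 mm high at box x +-42 to +-57, y -133 to -127, keep the cover from going to -y; between them the deck is free to y = -170.
- ledge_end (a point): Foot of the end stop, an upright strip 9 mm high across the far end of the ledge, at box x = 0, y = +107 mm, deck height. The pushed cover's leading edge may come against it.
- snap_tab (a joint): How far the snap tab is pressed in, m: 0 = out (latched), 0.012 = fully in, at its stop. Moves straight down against about 4 N (friction, no spring) and stays where pressed. Its catch bar, across the deck at box y -12 to -2, stands 8 mm above the deck and blocks the cover; the cover is free with the tab in by 9.5 mm or more (fully in, the bar is 4 mm below the deck).
- tab_pad (a point): Centre of the top face of the tab's press pad: a grey level pad 36 mm (x) by 40 mm (y) outside the deck on the box's -x side, at box x = -98, y = -7 mm; its top is 105 mm above the bench when out (20 mm above the deck), 93 mm when in. Moves with the tab.
- cover: Loose grey plastic cover plate, 110 by 110 by 12 mm, about 0.3 kg, lying on the deck between the rails, its axes along the box's. Origin: centre of its underside. Latched, the origin is at about box y = -70 mm, z = 85 mm; against the end stop at y = +52. The filter is uncovered once it is beyond y = +28 mm.
- cover_ridge (a point): Middle of the outer (-y) face of the push ridge: an upright ridge 80 mm long (x), 9 mm thick, flush with the cover's -y edge, its top 34 mm above the cover's underside. The point lies 24 mm above the underside and 55 mm in -y from the cover's origin. Pushing this face in the box's +y slides the cover with a few N.
- chisel: Stone chisel lying on the bench in front of the box, 216 mm long, 22 mm high; bystander, origin at the centre of its underside, not to be moved.
- offcut: Marble offcut block, 60 by 85 by 45 mm, behind the box; bystander, origin at the centre of its underside, not to be moved.
- tin: Metal can, 68 mm across, 85 mm high, behind the box; bystander, origin at the centre of its underside, not to be moved.
- mallet: Wooden carver's mallet standing on its head, 88 mm across, 200 mm high, past the ledge end of the box; bystander, origin at the centre of its underside, not to be moved.
- sanding_block: Cork sanding block, 100 by 60 by 35 mm, past the ledge end of the box; bystander, origin at the centre of its underside, not to be moved.
- hammer: Hammer lying far to the left; bystander, not to be moved.
- mug: White mug, 80 mm across, 90 mm high, to the right; bystander, origin at the centre of its underside, not to be moved.
Not all that is in view belongs to the job. There is more than one size of the cover; the job needs the largest.

How it is judged (in metres and radians):
On the way, in this order (a step that is already met when the one before it is completed fails the run):
1. the snap tab is pressed in while the cover is still on its seat (value of joint snap_tab above 0.0095 m and y of cover in the frame of filter_box below -0.055 m), for 0.1 s.
2. the cover is pushed off its seat onto the ledge (y of cover in the frame of filter_box above 0.027 m and x of cover in the frame of filter_box between -0.012 and 0.012 m and z of cover in the frame of filter_box between 0.08 and 0.09 m and angle between cover's own z axis and vertical below 0.08 rad), for 0.2 s.
At the end, for the whole second after the job is handed in: The tab is in (9 mm or more), and the cover lies at rest flat on the ledge (within 0.08 rad and 5 mm of deck height, within 12 mm of the middle of its track), about 97 mm or more along from its seat (origin beyond box y = +27 mm), so that the filter is uncovered (all of step 2 and value of joint snap_tab above 0.009 m and linear speed of cover below 0.01 m/s); the robot touches nothing.
It fails at once if the cover is lifted (more than 12 mm above the deck) or tipped up (more than 0.25 rad) (z of cover in the frame of filter_box above 0.097 m or angle between cover's own z axis and vertical above 0.25 rad).
It fails at once if another thing on the bench is moved by more than 25 mm (distance of any of chisel, offcut, tin, mallet, sanding_block, hammer, mug from where it was at the start of the episode above 0.025 m).
It also fails if it takes over 38 s, if anything falls off the work surface, if the arm or the gripper's body presses on something with over 40 N, if the wrist force passes 120 N, or if a joint passes its speed limit or range.

## Robot

A 6-joint arm with a two-finger parallel gripper is mounted at the origin on the work surface. World frame = base frame: x ahead of the robot, y to its left, z up, the work surface at z = 0. Lengths are in mm, angles in rad, forces in N, time in s.
With the tool pointing down it reaches from about 400 to 925 mm from the base axis. Payload 12.5 kg.
Tool frame: the origin (TCP) lies at the very end of the fingers, on their centre line; the grasp point (between the pads) lies 19 mm behind it; z points along the fingers, y is the direction in which the jaws open and shut (so a half turn about z gives the same grasp; the last joint's range is limited). The gripper opens to 95 mm and grips with 3 to 60 N. Pads are 20 mm wide; open, the fingers measure 119 mm over their backs; the gripper's body (75 mm by 180 mm) begins 59 mm behind the grasp point.
Start: joints at [1.052, 0.491, 1.559, -0, 1.092, -0.106], TCP at [250.721, 572.526, 214.661] pointing down, gripper open.
Joint ranges: [-3.1, 3.1], [-0.84, 2.19], [0.05, 2.79], [-1.13, 4.28], [0.06, 2.93], [-2.69, 2.69]. Speed limits (rad/s): [2.22, 2.22, 2.79, 3.14, 3.14, 3.14].

## Interface

Orientations are given as [roll, pitch, yaw] about the fixed x, y, z axes, in that order (R = Rz(yaw) Ry(pitch) Rx(roll)).
In Python, from cell import env, read_camera, get_calibration gives the robot as it stands.
- The arm moves only by the tool arm_command, never from a script. Its argument "targets" is a list of rows, each a list of 3 entries, a list of its own where there are three numbers: the turn, a rotation vector about the tool's x, y, z in rad, then the shift along the tool's x, y, z in m, then the closure in counts, from 0 (fully open) to 255 (shut). In form: [[[rx, ry, rz], [tx, ty, tz], fingers], ...]. A call has 1 to 8 rows; each row is the pose to reach, as a shift and turn from the pose commanded when the call began, along the tool's axes at that moment; what a row does not reach only later rows make up. A row lasts 1/10 s, in which the tool goes at most 50 mm and 8.59 degrees, less where a joint would pass 70% of its speed; a pose out of reach is approached as far as the arm can. A call with a gripper value outside its range is refused whole. The fingers move at their own pace and stop on an object; the grip force is fixed at half the most. Time passes only in rows, so rows that repeat a pose let the fingers close. It gives the time, the measured TCP pose, the force and the opening at its end, in the units of the state.
- env.state(): the state, without advancing time (a new reading comes with each control period).
- read_camera(name): name is "side" or "top" or "wrist"; returns (picture, depth): 400x640x3 uint8, blue, green, red; 400x640 float32, mm along the optical axis (not along the pixel's ray), 0 where there is no reading.
- get_calibration(name): a dict with "vfov" (degrees; the focal length in pixels is half the picture's height over the tangent of half this angle, whatever the lens; pixels are square), "cx", "cy" (the principal point, pixels), "world_from_camera" (4x4, takes a point from camera to world coordinates). Camera axes: x right, y down, z forward; pixel columns grow to the right and rows downward; lengths in mm; the calibration is good to about 2 mm. A picture is of the moment at which its call begins: read the wrist's pose just before it. get_calibration takes no time and is no camera call; for the wrist camera it gives the pose at the moment of the call.
- env.job_done(): hands the job in, once; it reports no verdict.
The state is a dict: "t": time; "joints": joint angles; "qvel": joint speeds; "tau": joint torques, N m; "eef_pos": TCP position; "tcp_rot": TCP orientation; "ft_force": force on the tool from outside, world axes, zero at the start; "moment": the same for the moment, N m; "opening": opening from 0.0 (shut) to 1.0 (fully open).
Only numpy, scipy, OpenCV 4.12 (cv2) and the standard library are available. Lean on these libraries where they do the work, as an engineer would, in place of code of your own. Each camera call takes 0.05 s, during which the arm holds its last target.

## Working session

There is one attempt and no reset: what is moved stays moved. The work goes in short steps, Python scripts to look and compute and a tool call to move; the robot and the scene stay as the last step left them, time stands still between calls to the robot, and variables do not carry over. Pictures are saved under pics/ and viewed, and the job is handed in when it is done.

Besides the shell and the picture viewer there is one more tool, called after "Emit:" as name(argument=value, ...) on one line, values as JSON. arm_command: Moves the arm, as the interface text tells. Its arguments: {"type":"object","properties":{"targets":{"type":"array"}},"required":["targets"]}

```bash
ls; mkdir -p pics
python3 - <<'E'
from cell import env, read_camera, get_calibration
import cv2,numpy as np
print(env.state())
for n in ("side","top"):
    p,d=read_camera(n); cv2.imwrite(f"pics/{n}0.png",p); np.save(f"pics/{n}0.npy",d)
    print(n,get_calibration(n))
E
```

```text
pics
{'t': 0.0, 'joints': array([ 1.05241457e+00,  4.91552742e-01,  1.55945874e+00, -2.05797335e-05,
        1.09170103e+00, -1.05573369e-01]), 'qvel': array([-2.93871621e-04, -8.90360220e-06,  1.94550580e-03,  9.48138491e-04,
        1.64629621e-03,  5.93310573e-04]), 'tau': array([ 2.57435444e-03, -6.12654305e+01, -2.58176994e+01,  6.93764328e-02,
        4.82794200e-02, -5.27550833e-05]), 'eef_pos': array([250.58377293, 572.29438249, 214.06278822]), 'tcp_rot': array([-3.14047711e+00, -9.98566892e-05,  2.72879371e+00]), 'ft_force': array([-0.36312605,  0.01884865,  0.11010508]), 'moment': array([-0.01728699, -0.04446864,  0.02284795]), 'opening': 0.9980063756694565}
side {'vfov': 54.02789718950997, 'cx': 317.59812166695315, 'cy': 198.8501572101773, 'world_from_camera': array([[ 7.79702135e-01, -4.14946111e-01,  4.68918229e-01,
        -5.20025951e+01],
       [-6.26113858e-01, -5.08560121e-01,  5.91056715e-01,
        -7.66205369e+02],
       [-6.78357425e-03, -7.54444384e-01, -6.56328923e-01,
         9.62478127e+02],
       [ 0.00000000e+00,  0.00000000e+00,  0.00000000e+00,
         1.00000000e+00]])}
top {'vfov': 51.09535996083341, 'cx': 318.03786903596927, 'cy': 208.99397264172947, 'world_from_camera': array([[ 2.75463625e-02, -9.86245796e-01,  1.62973704e-01,
         3.16034671e+02],
       [-9.99614071e-01, -2.65916668e-02,  8.03695286e-03,
         2.37418183e+01],
       [-3.59266853e-03, -1.63132197e-01, -9.86597678e-01,
         1.52699218e+03],
       [ 0.00000000e+00,  0.00000000e+00,  0.00000000e+00,
         1.00000000e+00]])}
```

View pics/side0.png

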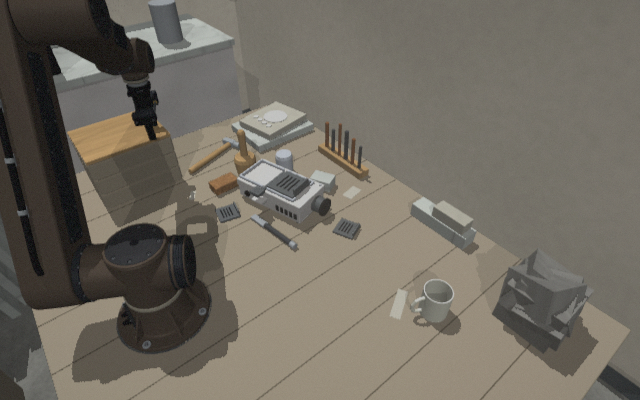

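View pics/top0.png

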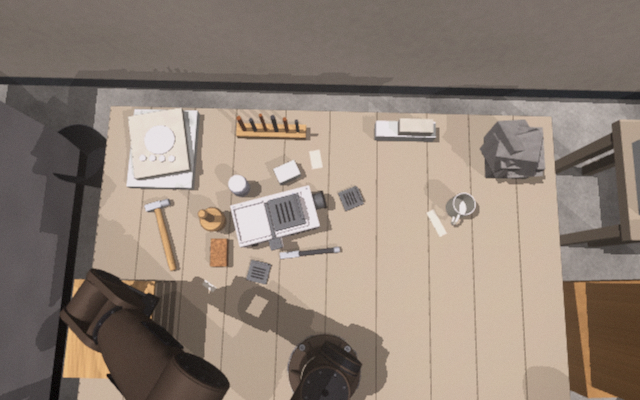

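Two loose small covers lie on the bench, at top pixels (350,198) and (259,271). The larger one, at (286,211), sits on the box with the hose stub at (319,199) and the pad at about (277,243), so it fits the description. I'll enlarge the crop to confirm.

```bash
cat > h.py <<'E'
import numpy as np,cv2
from cell import env, read_camera, get_calibration
def cloud(d,c):
    f=200/np.tan(np.radians(c['vfov']/2)); v,u=np.mgrid[0:400,0:640]
    P=np.stack([(u-c['cx'])/f*d,(v-c['cy'])/f*d,d],-1); T=c['world_from_camera']
    return P@T[:3,:3].T+T[:3,3]
def proj(p,c):
    f=200/np.tan(np.radians(c['vfov']/2)); T=np.linalg.inv(c['world_from_camera'])
    q=np.atleast_2d(p)@T[:3,:3].T+T[:3,3]; return np.c_[q[:,0]/q[:,2]*f+c['cx'],q[:,1]/q[:,2]*f+c['cy']]
E
python3 - <<'E'
from h import *
p=cv2.imread('pics/top0.png'); d=np.load('pics/top0.npy')
a=cv2.resize(p[170:270,215:345],None,fx=6,fy=6,interpolation=cv2.INTER_CUBIC)
cv2.imwrite('pics/topc.png',a)
W=cloud(d,get_calibration('top')); np.set_printoptions(precision=0,suppress=True)
for u,v in [(286,211),(250,220),(277,243),(319,199),(350,198),(259,271),(330,230)]: print(u,v,W[v,u])
# deck: z 80..90
m=np.zeros((400,640),bool); m[170:270,215:345]=1
for lo,hi in [(78,90),(90,102),(102,112),(112,125)]:
    s=m&(W[...,2]>lo)&(W[...,2]<hi); q=W[s]; print(lo,hi,s.sum(),q.mean(0),q.min(0),q.max(0))
s=m&(W[...,2]>78)&(W[...,2]<104)
n,l,st,ce=cv2.connectedComponentsWithStats(s.astype('uint8'))
k=1+np.argmax(st[1:,4]); pts=W[l==k][:,:2].astype('float32'); print(cv2.minAreaRect(pts),np.degrees(0))
E
```

```text
286 211 [543. 146.  94.]
250 220 [509. 271.  86.]
277 243 [430. 171. 106.]
319 199 [591.  33.  77.]
350 198 [613. -81.   1.]
259 271 [335. 242.   8.]
330 230 [491. -10.   0.]
78 90 2311 [535. 221.  85.] [418.  20.  78.] [672. 398.  90.]
90 102 1450 [530. 176.  96.] [410.  34.  90.] [660. 393. 102.]
102 112 162 [481. 164. 104.] [409.  82. 102.] [602. 206. 111.]
112 125 58 [556.  96. 119.] [519.  82. 113.] [593. 109. 125.]
((510.0361328125, 180.13278198242188), (190.96238708496094, 286.178955078125), 16.327219009399414) 0.0
```

View pics/topc.png

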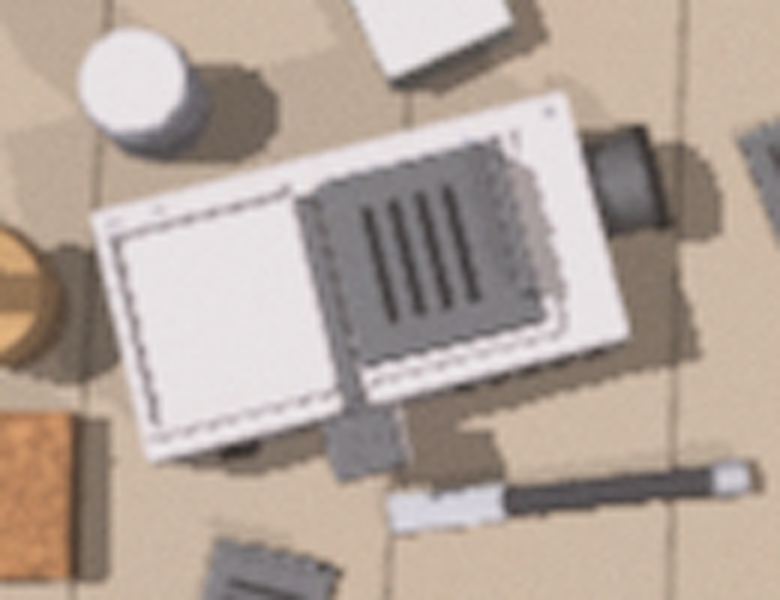

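The crop confirms it: the large slatted cover is on the box seat. The pad is at crop (370,440), the ridge at the right edge of the cover, and the ledge to the left. The extent of 191×286 mm matches the box plus pad exactly. Next I'll overlay the model in both cameras to check the pose.

```bash
cat >> h.py <<'E'
YAW=np.radians(16.3); O=np.array([522.1,211.8])
def w(x,y,z):
    return [O[0]+np.cos(YAW)*x-np.sin(YAW)*y, O[1]+np.sin(YAW)*x+np.cos(YAW)*y, z]
def overlay(p,c,cy,crop,fx,tab=105):
    u0,v0,u1,v1=crop
    a=cv2.resize(p[v0:v1,u0:u1],None,fx=fx,fy=fx,interpolation=cv2.INTER_CUBIC)
    def poly(L,col):
        q=(proj(np.array([w(*l) for l in L]),c)-[u0,v0]+.5)*fx
        cv2.polylines(a,[q.astype(int)],True,col,1)
    R=lambda x0,x1,y0,y1,z:[(x0,y0,z),(x1,y0,z),(x1,y1,z),(x0,y1,z)]
    poly(R(-75,75,-170,116,85),(0,0,255)); poly(R(-116,-80,-27,13,tab),(0,200,0))
    poly(R(-55,55,cy-55,cy+55,97),(255,0,0)); poly(R(-40,40,cy-55,cy-46,119),(255,0,255)); return a
E
python3 - <<'E'
from h import *
p=cv2.imread('pics/top0.png');a=overlay(p,get_calibration('top'),-70,(215,170,345,270),6); cv2.imwrite('pics/ov1.png',a)
p=cv2.imread('pics/side0.png');a=overlay(p,get_calibration('side'),-70,(225,145,345,235),6); cv2.imwrite('pics/ov2.png',a)
c=get_calibration('top');print(w(-98,-7,105),w(0,-125,109))
d=np.load('pics/top0.npy');W=cloud(d,c)
s=(W[...,2]>103)&(W[...,2]<108)
m=np.zeros((400,640),bool); m[235:255,262:290]=1
print(W[s&m].mean(0))
ch=(W[...,2]>8)&(W[...,2]<40); m[:]=0;m[242:262,275:350]=1
q=(W[ch&m][:,:2]-O); cc,ss=np.cos(YAW),np.sin(YAW); b=np.c_[q@[cc,ss],q@[-ss,cc]]; print(b.min(0),b.max(0),cv2.minAreaRect(W[ch&m][:,:2].astype('float32')))
E
```

```text
[np.float64(430.0037483488772), np.float64(177.5760254819365), 105] [np.float64(557.1833386150985), np.float64(91.82433850310164), 109]
[429.31608354 176.80281689 105.22688477]
[-215.75421169 -230.24855469] [-123.65896883   12.89459083] ((410.4579772949219, 59.203460693359375), (68.5848159790039, 256.1436767578125), 1.5494608879089355)
```

View pics/ov1.png

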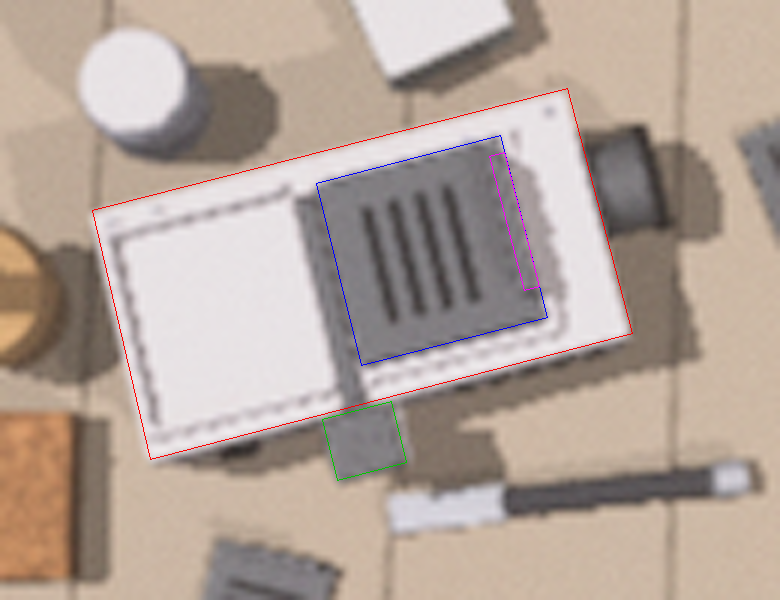

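View pics/ov2.png

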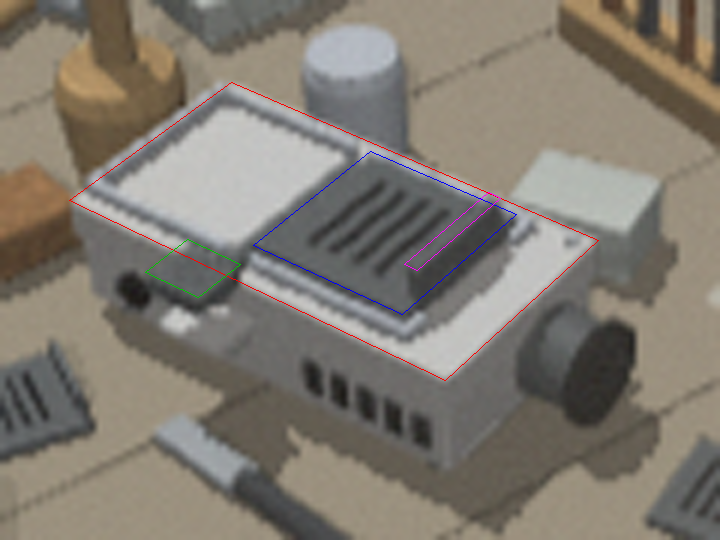

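The overlays match within about 2 mm in both views, so the pose is good. I'll compute the moves in tool axes. Tool x goes along box +y, giving a yaw of 1.855.

```bash
cat >> h.py <<'E'
from scipy.spatial.transform import Rotation as Ro
def delta(t,yaw=YAW+np.pi/2,box=True):
    s=env.state(); R0=Ro.from_euler('xyz',s['tcp_rot']); R1=Ro.from_euler('xyz',[np.pi,0,yaw])
    t=np.array(w(*t)) if box else np.array(t)
    np.set_printoptions(precision=4,suppress=True)
    print('t',s['t'],'pos',s['eef_pos'],'F',s['ft_force'],'open',s['opening'])
    q=s['eef_pos'][:2]-O;print('box',q@[np.cos(YAW),np.sin(YAW)],q@[-np.sin(YAW),np.cos(YAW)],s['eef_pos'][2])
    print('turn',(R0.inv()*R1).as_rotvec(),'shift m',R0.inv().apply(t-s['eef_pos'])/1000)
E
python3 -c "
from h import *
delta((-98,-7,205))"
```

```text
t 0.1 pos [250.6013 572.3163 214.1009] F [0.3649 0.0992 1.0055] open 0.9998452906343309
box -159.40097367100992 422.2260919015553 214.10089402075172
turn [-0.001   0.0004  0.8735] shift m [-0.3227 -0.2896  0.0094]
```

Emit:
arm_command(targets=[[[0,0,0.1],[-0.035,-0.031,0.0],255],[[0,0,0.2],[-0.07,-0.063,0.0],255],[[0,0,0.3],[-0.105,-0.094,0.0],255],[[0,0,0.4],[-0.14,-0.126,0.002],255],[[0,0,0.5],[-0.175,-0.157,0.004],255],[[0,0,0.6],[-0.21,-0.189,0.006],255],[[0,0,0.7],[-0.245,-0.22,0.008],255],[[0,0,0.8],[-0.28,-0.252,0.009],255]])

```text
t: 0.9
eef_pos: [406.4, 227.6, 205.5]
tcp_rot: [-3.141, -0.0, 1.925]
ft_force: [1.2, 0.7, -0.1]
opening: 0.382
```

```bash
python3 -c "
from h import *
delta((-98,-7,125))"
```

```text
t 0.9 pos [406.4199 227.5911 205.4607] F [ 1.198   0.668  -0.1342] open 0.3820033632440341
box -106.5983222280602 47.62390939017709 205.4607034843217
turn [-0.0002 -0.      0.0697] shift m [-0.0551  0.0048  0.0805]
```

Emit:
arm_command(targets=[[[0,0,0.035],[-0.028,0.0025,0.02],255],[[0,0,0.07],[-0.055,0.005,0.04],255],[[0,0,0.07],[-0.055,0.005,0.06],255],[[0,0,0.07],[-0.055,0.005,0.08],255],[[0,0,0.07],[-0.055,0.005,0.08],255],[[0,0,0.07],[-0.055,0.005,0.08],255]])

```text
t: 1.5
eef_pos: [430.1, 179.7, 125.8]
tcp_rot: [-3.141, -0.0, 1.859]
ft_force: [0.5, -0.9, 0.1]
opening: 0.003
```

Run:
```python
from h import *
delta((-98,-7,93))
p,d=read_camera('side'); cv2.imwrite('pics/s1.png',cv2.resize(p[120:250,200:360],None,fx=4.5,fy=4.5,interpolation=cv2.INTER_CUBIC))
```

```text
t 1.5 pos [430.0574 179.6782 125.8044] F [ 0.4884 -0.9311  0.0512] open 0.0032249109022420923
box -97.35847435296729 -4.9973431566062665 125.80438567774883
turn [-0.0007 -0.0001  0.0036] shift m [-0.002  -0.0006  0.0328]
```

View pics/s1.png

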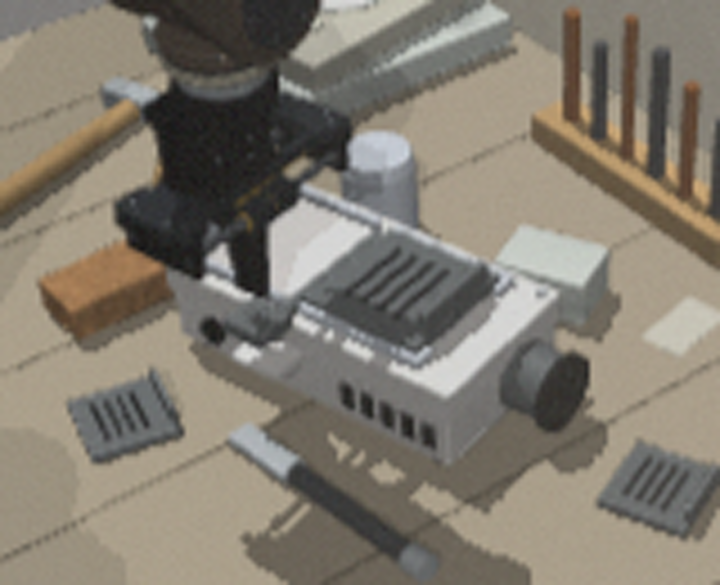

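The closed fingertip, at crop (258,290), is just above the pad at (258,320). I'll press down in small steps.

Emit:
arm_command(targets=[[[0,0,0],[-0.001,0,0.008],255],[[0,0,0],[-0.002,0,0.015],255],[[0,0,0],[-0.002,0,0.02],255],[[0,0,0],[-0.002,0,0.023],255],[[0,0,0],[-0.002,0,0.026],255],[[0,0,0],[-0.002,0,0.028],255],[[0,0,0],[-0.002,0,0.03],255]])

```text
t: 2.25
eef_pos: [430.4, 177.6, 95.5]
tcp_rot: [-3.141, -0.0, 1.859]
ft_force: [-2.3, -1.3, 3.8]
opening: 0.006
```

Emit:
arm_command(targets=[[[0,0,0],[0,0,0.001],255],[[0,0,0],[0,0,0.002],255],[[0,0,0],[0,0,0.0025],255],[[0,0,0],[0,0,0.003],255],[[0,0,0],[0,0,0.003],255]])

```text
t: 2.75
eef_pos: [430.4, 177.6, 93.1]
tcp_rot: [-3.142, -0.0, 1.859]
ft_force: [-4.7, -1.0, 11.3]
opening: 0.006
```

Emit:
arm_command(targets=[[[0,0,0],[0,0,0.0005],255],[[0,0,0],[0,0,0.001],255],[[0,0,0],[0,0,0.001],255]])

```text
t: 3.05
eef_pos: [430.3, 177.6, 92.8]
tcp_rot: [3.141, 0.0, 1.859]
ft_force: [-8.1, -3.8, 25.1]
opening: 0.005
```

The tab is against its stop: z is 93 and the force has risen to 25 N. Next I'll lift clear and look.

Emit:
arm_command(targets=[[[0,0,0],[0,0,-0.02],255],[[0,0,0],[0,0,-0.055],255],[[0,0,0],[0,0,-0.09],200],[[0,0,0],[0,0,-0.09],110]])

```text
t: 3.45
eef_pos: [432.5, 178.2, 185.2]
tcp_rot: [3.134, 0.0, 1.859]
ft_force: [1.3, 0.0, -0.3]
opening: 0.12
```

Run:
```python
from h import *
delta((0,-150,180))
p,d=read_camera('side'); cv2.imwrite('pics/s2.png',cv2.resize(p[120:250,200:360],None,fx=4.5,fy=4.5,interpolation=cv2.INTER_CUBIC))
W=cloud(d,get_calibration('side')); q=W[...,:2]-O
bx=q@[np.cos(YAW),np.sin(YAW)];by=q@[-np.sin(YAW),np.cos(YAW)]
s=(abs(bx+98)<10)&(abs(by+7)<12)&(W[...,2]<125); print('pad z',s.sum(),np.median(W[s][:,2]))
```

```text
t 3.45 pos [432.5235 178.2458 185.2229] F [ 1.2719  0.0302 -0.3392] open 0.1200912604832576
box -95.39357795649016 -7.064392490799812 185.2229128425799
turn [0.0075 0.0001 0.0036] shift m [-0.1433  0.0948  0.006 ]
pad z 65 60.97560939207665
```

View pics/s2.png

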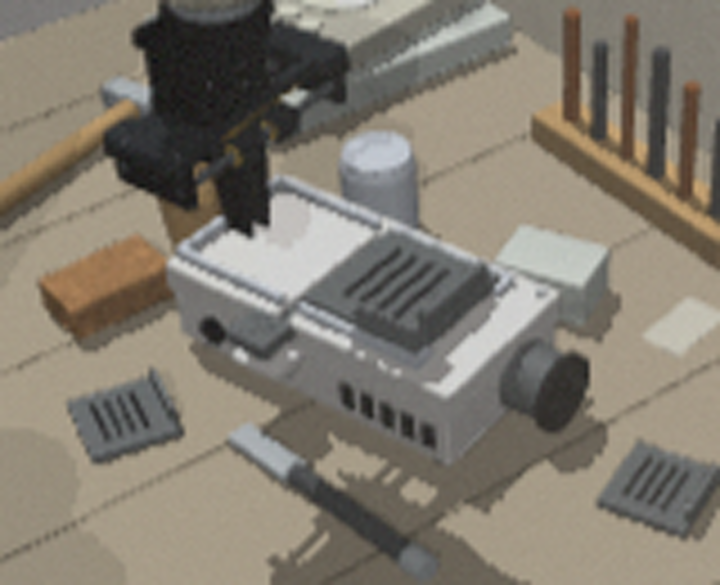

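The pad is visibly lower and the bar no longer stands up. The cover is still on its seat. Next I'll go behind the ridge with the fingers half open.

Emit:
arm_command(targets=[[[0,0,0.002],[-0.035,0.024,0],115],[[0,0,0.004],[-0.07,0.048,0],115],[[0,0,0.004],[-0.105,0.071,0],115],[[0,0,0.004],[-0.143,0.095,0],115],[[0,0,0.004],[-0.143,0.095,0.025],115],[[0,0,0.004],[-0.143,0.095,0.05],115],[[0,0,0.004],[-0.143,0.095,0.05],115]])

```text
t: 4.2
eef_pos: [560.6, 67.2, 127.6]
tcp_rot: [-3.135, -0.002, 1.854]
ft_force: [-0.5, 0.6, 0.6]
opening: 0.543
```

Run:
```python
from h import *
delta((0,-150,98))
p,d=read_camera('side'); cv2.imwrite('pics/s3.png',cv2.resize(p[120:250,200:360],None,fx=4.5,fy=4.5,interpolation=cv2.INTER_CUBIC))
```

```text
t 4.2 pos [560.6319  67.1679 127.5953] F [-0.5048  0.6241  0.6075] open 0.5428407174007974
box -3.6102807699425186 -149.63331893334268 127.59533353213831
turn [-0.0064 -0.0019 -0.0012] shift m [-0.0004  0.0038  0.0296]
```

View pics/s3.png

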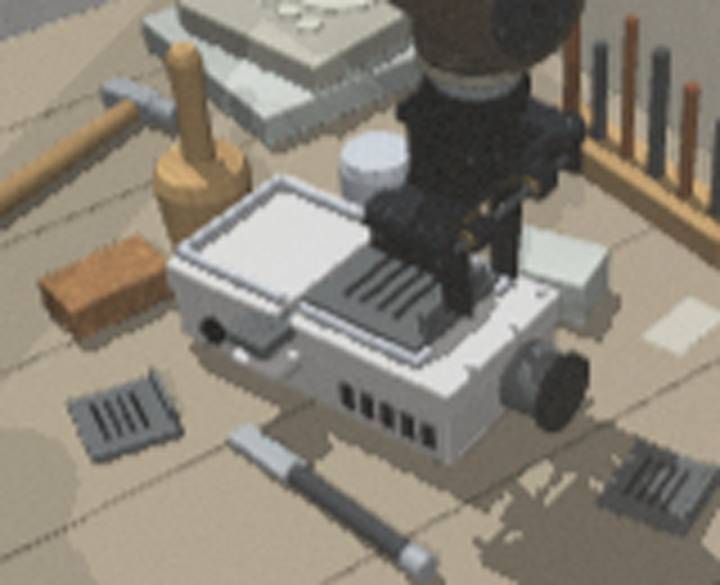

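The two fingers, at crop (460,300) and (505,265), straddle the middle behind the ridge. I'll lower them and approach.

Emit:
arm_command(targets=[[[0,0,0],[0,0.001,0.015],115],[[0,0,0],[0,0.002,0.029],115],[[0,0,0],[0,0.002,0.029],115],[[0,0,0],[0.008,0.002,0.029],115],[[0,0,0],[0.014,0.002,0.029],115],[[0,0,0],[0.019,0.002,0.029],115],[[0,0,0],[0.024,0.002,0.029],115],[[0,0,0],[0.029,0.002,0.029],115]])

```text
t: 5.05
eef_pos: [556.5, 96.2, 103.3]
tcp_rot: [3.14, 0.001, 1.855]
ft_force: [1.7, -4.4, 3.8]
opening: 0.546
```

```bash
python3 -c "
from h import *
delta((0,-28,98))"
```

```text
t 5.05 pos [556.4963  96.2068 103.2702] F [ 1.6698 -4.4328  3.8478] open 0.5461829779172129
box 0.5705671904408979 -120.6008189339007 103.27017256753196
turn [ 0.0014  0.0007 -0.0002] shift m [ 0.0926 -0.0006  0.0052]
```

Run:
```python
from h import *
p,d=read_camera('side'); cv2.imwrite('pics/s4.png',overlay(p,get_calibration('side'),-55,(225,145,345,235),6,93))
```

```text
(no output)
```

View pics/s4.png

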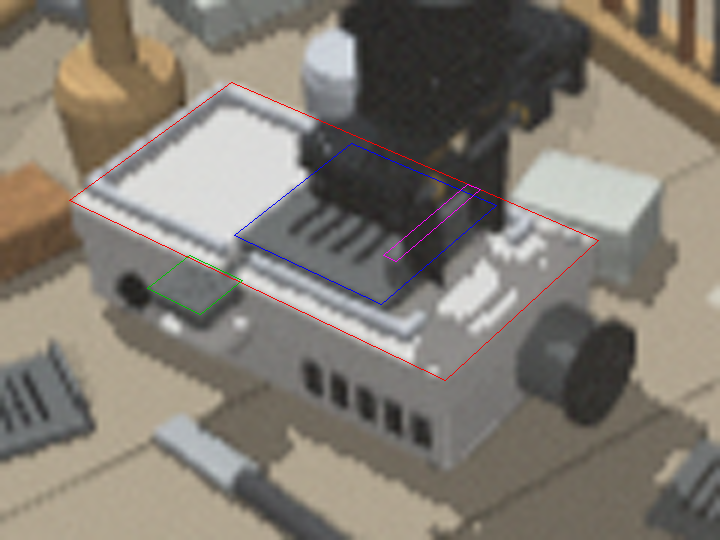

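The cover is sliding flat, now at about y −56, and the pad matches the 93 mm outline. I'll keep pushing.

Emit:
arm_command(targets=[[[0,0,0],[0.006,0,0],115],[[0,0,0],[0.012,0,0],115],[[0,0,0],[0.018,0,0],115],[[0,0,0],[0.024,0,0],115],[[0,0,0],[0.03,0,0],115],[[0,0,0],[0.036,0,0],115],[[0,0,0],[0.042,0,0],115],[[0,0,0],[0.048,0,0],115]])

```text
t: 5.9
eef_pos: [542.5, 142.5, 102.6]
tcp_rot: [3.142, -0.0, 1.855]
ft_force: [2.1, -3.6, 4.0]
opening: 0.548
```

Run:
```python
from h import *
delta((0,-26,101))
p,d=read_camera('side'); cv2.imwrite('pics/s5.png',overlay(p,get_calibration('side'),-10,(225,145,345,235),6,93))
```

```text
t 5.9 pos [542.5366 142.5146 102.6436] F [ 2.0807 -3.5916  3.9711] open 0.5484991496830297
box 0.16900849396357542 -72.23639946738086 102.64362137667517
turn [ 0.     -0.0001 -0.0004] shift m [ 0.0462 -0.0002  0.0016]
```

View pics/s5.png

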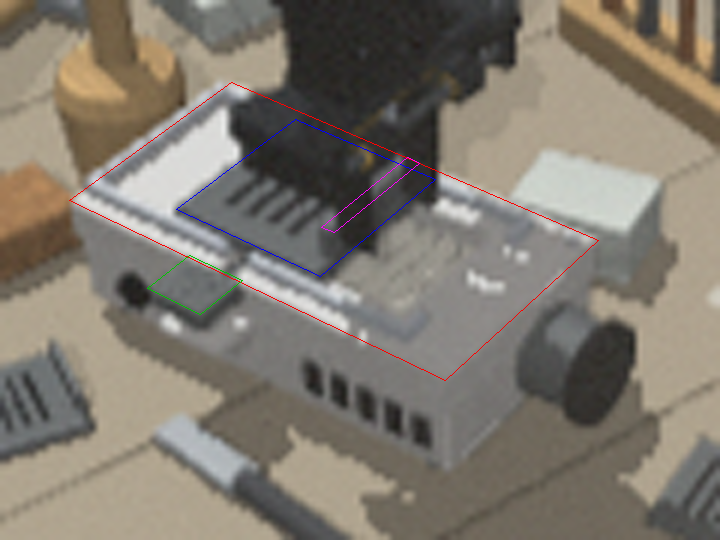

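The cover is flat at about y −9, following the fingers. I'll push 49 mm more.

Emit:
arm_command(targets=[[[0,0,0],[0.007,0,0],115],[[0,0,0],[0.014,0,0],115],[[0,0,0],[0.021,0,0],115],[[0,0,0],[0.028,0,0],115],[[0,0,0],[0.035,0,0],115],[[0,0,0],[0.041,0,0],115],[[0,0,0],[0.046,0,0],115],[[0,0,0],[0.049,0,0],115]])

```text
t: 6.75
eef_pos: [528.7, 189.6, 102.5]
tcp_rot: [-3.141, -0.0, 1.855]
ft_force: [0.5, -0.9, -0.4]
opening: 0.547
```

Emit:
arm_command(targets=[[[0,0,0],[0,0,0],115],[[0,0,0],[0,0,0],115],[[0,0,0],[0,0,0],115]])

```text
t: 7.05
eef_pos: [529.0, 189.0, 102.7]
tcp_rot: [3.141, -0.0, 1.855]
ft_force: [-0.0, 0.2, 1.3]
opening: 0.547
```

Run:
```python
from h import *
delta((0,-26,101))
p,d=read_camera('side'); cv2.imwrite('pics/s6.png',overlay(p,get_calibration('side'),40,(225,145,345,235),6,93))
```

```text
t 7.05 pos [529.0224 188.9696 102.6773] F [-0.0201  0.1557  1.3043] open 0.547177992808389
box 0.23638122125166838 -23.855625114470122 102.67727173320287
turn [ 0.0001 -0.0001 -0.0007] shift m [-0.0021 -0.0002  0.0017]
```

View pics/s6.png

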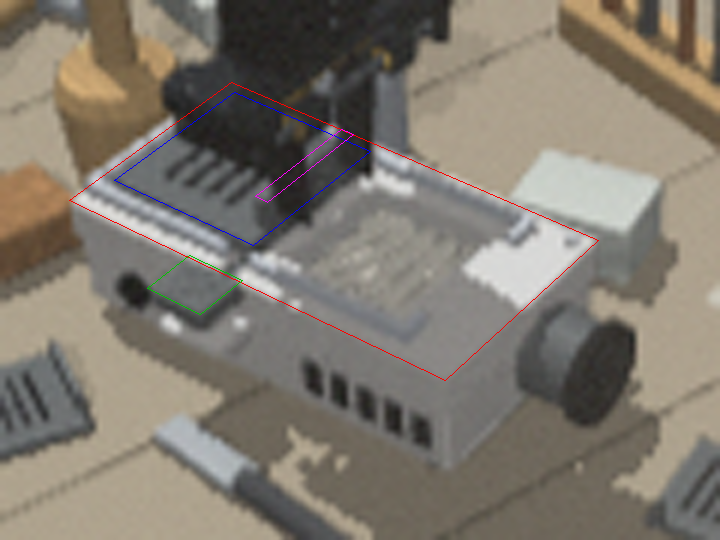

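The filter is uncovered and the cover sits at about y +41. I'll back off and lift.

Emit:
arm_command(targets=[[[0,0,0],[-0.008,0,0],115],[[0,0,0],[-0.02,0,-0.005],115],[[0,0,0],[-0.035,0,-0.025],115],[[0,0,0],[-0.06,0,-0.055],115],[[0,0,0],[-0.09,0,-0.09],115],[[0,0,0],[-0.12,0,-0.12],115],[[0,0,0],[-0.15,0,-0.13],115],[[0,0,0],[-0.15,0,-0.13],115]])

```text
t: 7.9
eef_pos: [572.4, 41.3, 234.8]
tcp_rot: [3.138, 0.002, 1.851]
ft_force: [0.2, 0.2, 0.4]
opening: 0.549
```

Emit:
arm_command(targets=[[[0,0,0],[-0.05,0,0],115],[[0,0,0],[-0.1,0,0],115],[[0,0,0],[-0.1,0,0],115],[[0,0,0],[-0.1,0,0],115]])

```text
t: 8.3
eef_pos: [598.6, -51.9, 232.0]
tcp_rot: [-3.141, -0.001, 1.853]
ft_force: [0.1, 0.7, 0.5]
opening: 0.551
```

Run:
```python
from h import *
delta((0,-26,101))
p,d=read_camera('side'); a=overlay(p,get_calibration('side'),41,(225,145,345,235),6,93);cv2.imwrite('pics/s7.png',a)
c=get_calibration('side');W=cloud(d,c)
def st(W):
    q=W[...,:2]-O; return q@[np.cos(YAW),np.sin(YAW)],q@[-np.sin(YAW),np.cos(YAW)],W[...,2]
for n in ('side','top'):
    if n=='top': p,d=read_camera('top'); cv2.imwrite('pics/t7.png',overlay(p,get_calibration('top'),41,(215,170,345,270),6,93)); W=cloud(d,get_calibration('top'))
    x,y,z=st(W)
    s=(abs(x)<35)&(abs(y-45)<40)&(z>70)&(z<110); A=np.c_[x[s],y[s],np.ones(s.sum())]
    print(n,'cover top plane',np.linalg.lstsq(A,z[s],rcond=None)[0],'z',np.median(z[s]))
    s=(abs(x)<35)&(abs(y)<110)&(z>110)&(z<125); print('ridge y',s.sum(),np.percentile(y[s],[5,50,95]))
    s=(abs(x+98)<12)&(abs(y+7)<14)&(z>70); print('pad z',s.sum(),np.median(z[s]))
```

```text
t 8.3 pos [598.6207 -51.9111 231.9993] F [0.1465 0.698  0.5086] open 0.5514567400689718
box -0.5699205301588802 -274.58814569347044 231.9992787632284
turn [-0.001  -0.0008 -0.0028] shift m [0.2485 0.     0.1312]
side cover top plane [ 0.0025 -0.0088 97.7526] z 97.27286823850693
ridge y 51 [-12.3127  -9.4813  -3.4088]
pad z 35 92.9206873165914
top cover top plane [-0.0005  0.0041 97.6334] z 97.93739330613982
ridge y 55 [-11.4121  -7.7347  -3.5825]
pad z 57 93.99280282733707
```

View pics/s7.png

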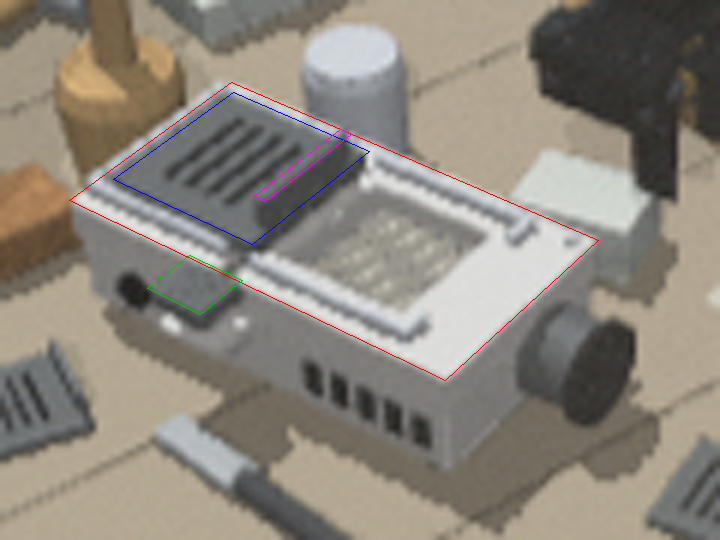

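View pics/t7.png

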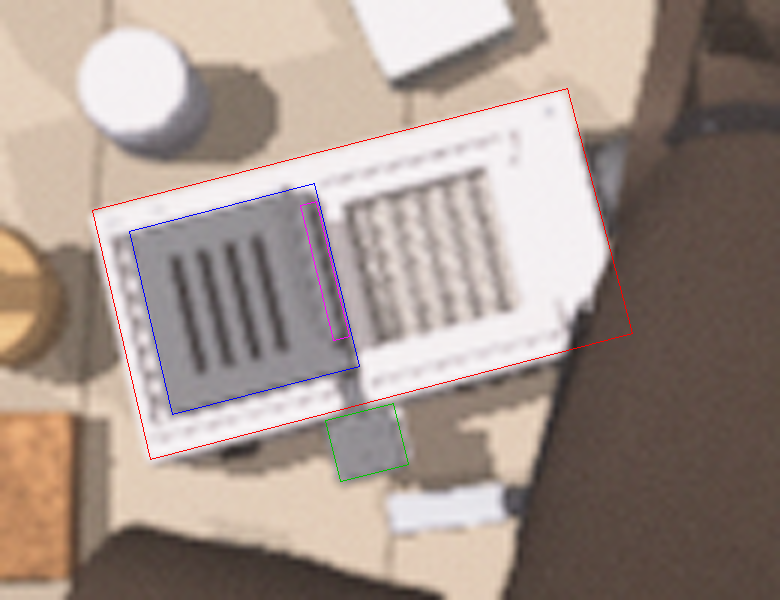

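Both views show the cover flat at about y +42. The filter is fully open, the pad is in at z ≈ 93, and the visible bystanders haven't moved. I'm handing it in.

```bash
python3 -c "
from cell import env
print(env.job_done())"
```

```text
the job is handed in; nothing more can be done
None
```

I opened the filter box as asked and handed the job in at about 8.4 s. The hand-in reported no verdict.

I pressed the tab's pad down with closed fingertips to its stop, where the force rose to 25 N with the fingertips at about 93 mm. I then pushed the cover by its ridge onto the ledge with the fingers half open, backed off, and lifted clear.

**Last checks (side and top cameras):**
- **Cover:** it lies flat on the ledge, its top at about 97.5 mm with a slope under 0.01 rad. Its origin is at about box y = +42 mm, and the overlay shows it centred between the rails.
- **Filter:** the pleated filter is fully uncovered in both views.
- **Tab:** the pad top measured 93 mm from the side and 94 mm from the top, so the tab is in by 11–12 mm.
- **Robot:** it was well clear of everything, with about 0 N on the wrist.
- **Bystanders:** the tin, offcut and visible parts of the chisel, mallet and sanding block look unmoved. I compared these by eye and did not measure them. I did not recheck the hammer and mug, but the arm stayed well away from them.

One reading failed: an earlier pad height of 61 mm mixed in pixels of the box side and bench, so I discarded it.

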